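# Let the large polished spheres out of a lever dispenser

## Robot

A 6-joint arm with a two-finger parallel gripper is mounted at the origin on the work surface. World frame = base frame: x ahead of the robot, y to its left, z up, the work surface at z = 0. Lengths are in mm, angles in rad, forces in N, time in s.
With the tool pointing down it reaches from about 400 to 825 mm from the base axis. Payload 7 kg.
Tool frame: the origin (TCP) lies at the very end of the fingers, on their centre line; the grasp point (between the pads) lies 19 mm behind it; z points along the fingers, y is the line along which they close (so a half turn about z gives the same grasp; the last joint's range is limited). The gripper opens to 85 mm and grips with 20 to 120 N. Pads are 22 mm wide; open, the fingers measure 114 mm over their backs; the gripper's body (76 mm by 85 mm) begins 54 mm behind the grasp point. The pads swing forward as they close: fully open they stand 13 mm farther back than shut.
Start: joints at [-0.994, 0.359, 0.012, 0, -1.224, -0.288], TCP at [192.215, -647.031, 231.302] pointing down, gripper open.
Joint ranges: [-3.07, 3.07], [-1.43, 2.12], [-1.02, 1.25], [-3.03, 1.67], [-3.05, -0], [-3.03, 3.03]. Speed limits (rad/s): [2.39, 2.39, 3.01, 3.14, 3.14, 3.14].

## Interface

Orientations are given as a 3x3 rotation matrix whose columns are the frame's x, y, z axes.
In Python, from workcell import read_state, cams, sign_off gives the robot as it stands. The module is installed in compiled form; this text tells all that it offers.
- The arm moves only by the tool apply_moves, never from a script. Its argument "increments" is a list of rows, each a list of 6 numbers: the shift along the tool's x, y, z in cm, then the turn, a rotation vector about the tool's x, y, z in rad. A call has 1 to 20 rows; each row is the pose to reach, as a shift and turn from the pose commanded when the call began, along the tool's axes at that moment; what a row does not reach only later rows make up. A row lasts 1/10 s, in which the tool goes at most 50 mm and 8.59 degrees, less where a joint would pass 70% of its speed; a pose out of reach is approached as far as the arm can. A call with a gripper value outside its range is refused whole. "claw" is the finger opening in cm, from 0 to 8.54, set as the call begins (left out, the last holds). The fingers move at their own pace and stop on an object; "grip_force" is the grip in N (left out, the last holds). Time passes only in rows, so rows that repeat a pose let the fingers close. It gives the time, the measured TCP pose, the force, the opening and the grip force at its end, in the units of the state.
- read_state(): the state, without advancing time (a new reading comes with each control period).
- cams.camera(name): name is "side" or "top"; returns a dict with "pixels" (400x640x3 uint8, red, green, blue), "K" (3x3 intrinsics, pixels), "camera_from_world" (4x4, takes a point from world to camera coordinates). Camera axes: x right, y down, z forward; pixel columns grow to the right and rows downward; lengths in mm; the calibration is good to about 2 mm. A picture is of the moment at which its call begins. There is no depth.
- sign_off(): hands the job in; it is judged then, once.
The state is a dict: "clock": time; "q": joint angles; "qvel": joint speeds; "joint_efforts": joint torques, N m; "position": TCP position; "orientation": TCP orientation; "wrist_force": force on the tool from outside, world axes, zero at the start; "ft_torque": the same for the moment, N m; "finger_gap": finger opening in mm; "gripper_force": force on a finger pad.
Only numpy, scipy, OpenCV 4.12 (cv2) and the standard library are available. Lean on these libraries where they do the work, as an engineer would, in place of code of your own. Each camera call takes 0.05 s, during which the arm holds its last target. There are 200 camera calls.

## Task

A customer wants all the larger stone spheres: on the dispenser that holds them, press the black pad of its rocking lever down to the stop so that the gate at the other end lifts, and keep it down until all three large spheres have rolled into that dispenser's catch tray. Then let the lever come back up so the gate is shut, leaving the other dispenser shut and full. Do not touch or pick up any sphere, and leave the other goods on the table where they are.

Things in the scene. Friction and masses are not known exactly. Their poses are not given: they have to be found in the camera images.
- dispenser_large: fixed gravity dispenser holding the three large spheres (34 mm): wooden base 345 x 92 mm, sloping lane 48 mm wide with clear walls (tops 55 to 90 mm high), steel rocker lever on a pivot above it, wooden catch tray. Origin on the table under the pivot; +x downhill to the gate (70 mm ahead) and the tray (inside 92 to 222 mm ahead and 108 mm wide, floor 13 mm and rim 40 mm high); reaches 125 mm back
- press_large (a point): middle of the top face of the black press pad (40 mm across, 38 mm along, 6 mm thick) on the robot's end of the large dispenser's lever; moves with it. At rest 79 mm behind the pivot, 146 mm above the table, sloping 0.3 rad (rear edge higher); at the stop 104 mm above the table, within 6 mm of the same spot seen from above. Nothing stands over it
- lever_large (a joint): large-sphere dispenser's lever, rad: 0 = at rest, gate shut, grows as the pad is pressed, 0.5 = at the stop, gate fully lifted (the spheres pass under from about 0.35). A spring returns it: about 2 N on the pad starts it and about 4 N holds it at the stop
- pivot_large (a point): axis of the large dispenser's lever, 113 mm above the table; the axis runs along the dispenser's y
- dispenser_small: fixed gravity dispenser holding the four small spheres (22 mm): wooden base 345 x 92 mm, sloping lane 48 mm wide with clear walls (tops 55 to 90 mm high), steel rocker lever on a pivot above it, wooden catch tray. Origin on the table under the pivot; +x downhill to the gate (70 mm ahead) and the tray (inside 92 to 222 mm ahead and 108 mm wide, floor 13 mm and rim 40 mm high); reaches 125 mm back
- press_small (a point): middle of the top face of the black press pad (40 mm across, 38 mm along, 6 mm thick) on the robot's end of the small dispenser's lever; moves with it. At rest 79 mm behind the pivot, 146 mm above the table, sloping 0.3 rad (rear edge higher); at the stop 104 mm above the table, within 6 mm of the same spot seen from above. Nothing stands over it
- lever_small (a joint): small-sphere dispenser's lever, rad: 0 = at rest, gate shut, grows as the pad is pressed, 0.5 = at the stop, gate fully lifted (the spheres pass under from about 0.35). A spring returns it: about 2 N on the pad starts it and about 4 N holds it at the stop
- large_sphere1: large rose-quartz sphere, 34 mm across, origin at its centre, lying in the large dispenser's lane in a row behind the gate (number 1 from the gate)
- large_sphere2: large rose-quartz sphere, 34 mm across, origin at its centre, lying in the large dispenser's lane in a row behind the gate (number 2 from the gate)
- large_sphere3: large rose-quartz sphere, 34 mm across, origin at its centre, lying in the large dispenser's lane in a row behind the gate (number 3 from the gate)
- small_sphere1: small rose-quartz sphere, 22 mm across, origin at its centre, lying in the small dispenser's lane in a row behind the gate (number 1 from the gate)
- small_sphere2: small rose-quartz sphere, 22 mm across, origin at its centre, lying in the small dispenser's lane in a row behind the gate (number 2 from the gate)
- small_sphere3: small rose-quartz sphere, 22 mm across, origin at its centre, lying in the small dispenser's lane in a row behind the gate (number 3 from the gate)
- small_sphere4: small rose-quartz sphere, 22 mm across, origin at its centre, lying in the small dispenser's lane in a row behind the gate (number 4 from the gate)
- tower_mid (a point): bystander: dark polished stone point, 34 mm across and 92 mm tall, standing loose; this is its middle, 46 mm up
- slice_mid (a point): bystander: round wood slice with six cabochons, 108 mm across and 18 mm thick, loose; this is its middle, 9 mm up
- cluster_mid (a point): bystander: amethyst cluster on a black 50 mm square foot, 64 mm tall in all, loose; this is its middle, 32 mm up

How it is judged:
By the outcome, as a careful person would: the job done as asked, in the order asked, and still so for the second after the job is handed in, with the robot touching nothing.
It also fails if it takes over 32 s, if anything falls off the work surface, if the arm or the gripper's body presses on something with over 40 N, if the wrist force passes 120 N, or if a joint passes its speed limit or range.

## Working session

There is one attempt and no reset: what is moved stays moved. The work goes in short steps, Python scripts to look and compute and a tool call to move; the robot and the scene stay as the last step left them, time stands still between calls to the robot, and variables do not carry over. Pictures are saved under pics/ and viewed, at most 10 in all, crops included, and the job is handed in when it is done.

Besides the shell and the picture viewer there is one more tool, called after "Request:" by a JSON object that holds its "api" and its "payload", one argument or row to a line. apply_moves: Moves the arm, as the interface text tells. Its arguments: {"type":"object","properties":{"increments":{"type":"array","items":{"type":"array","items":{"type":"number"}}},"claw":{"type":"number"},"grip_force":{"type":"number"}},"required":["increments"]}

```bash
mkdir -p pics
python3 - <<'E'
from workcell import read_state, cams
import cv2, numpy as np
s=read_state();print(s['clock'],s['position'],np.round(s['orientation'],3))
for n in('top','side'):
    c=cams.camera(n);cv2.imwrite(f'pics/{n}0.png',c['pixels'][:,:,::-1]);print(n,c['K'].tolist(),np.round(c['camera_from_world'],4).tolist())
E
```

```text
0.0 [ 192.04203859 -646.61180054  230.34415763] [[-0.959 -0.285 -0.001]
 [-0.285  0.959  0.002]
 [ 0.     0.002 -1.   ]]
top [[473.2137196056736, 0.0, 314.95347685912236], [0.0, 473.2137196056736, 204.84464718009397], [0.0, 0.0, 1.0]] [[0.0169, -0.9998, 0.0043, 13.3608], [-0.9944, -0.0173, -0.1039, 514.8259], [0.104, -0.0025, -0.9946, 1325.9838], [0.0, 0.0, 0.0, 1.0]]
side [[416.1297852629763, 0.0, 321.4653247136868], [0.0, 416.1297852629763, 203.2183917050506], [0.0, 0.0, 1.0]] [[-0.9235, -0.3832, 0.0147, 481.2209], [-0.3046, 0.7096, -0.6353, 204.5723], [0.233, -0.5913, -0.7721, 1133.5458], [0.0, 0.0, 0.0, 1.0]]
```

View pics/top0.png

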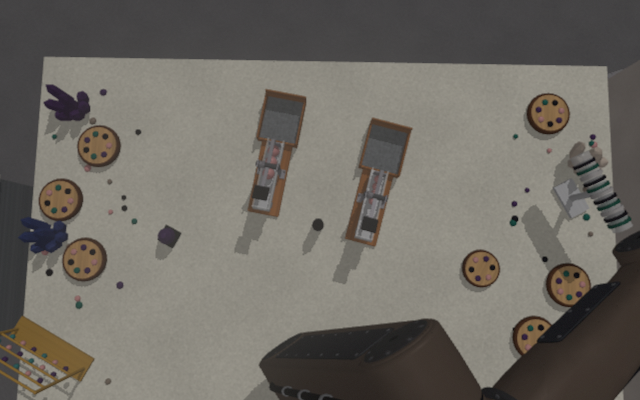

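View pics/side0.png

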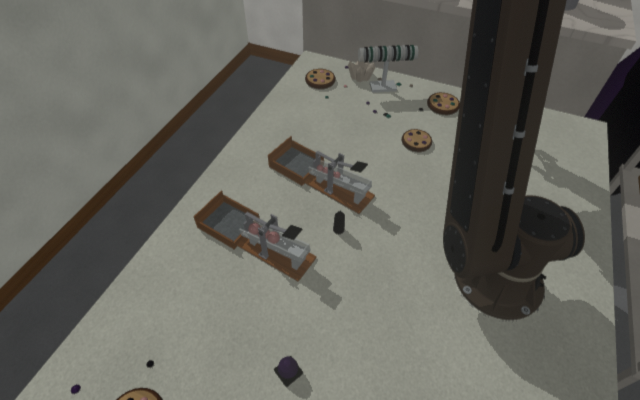

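Run:
```python
import cv2,numpy as np
a=cv2.imread('pics/top0.png')[85:250,240:420];b=cv2.imread('pics/side0.png')[130:285,190:380]
cv2.imwrite('pics/c1.png',cv2.resize(a,None,fx=3.6,fy=3.6,interpolation=cv2.INTER_CUBIC))
cv2.imwrite('pics/c2.png',cv2.resize(b,None,fx=3.6,fy=3.6,interpolation=cv2.INTER_CUBIC))
```

```text
(no output)
```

View pics/c1.png

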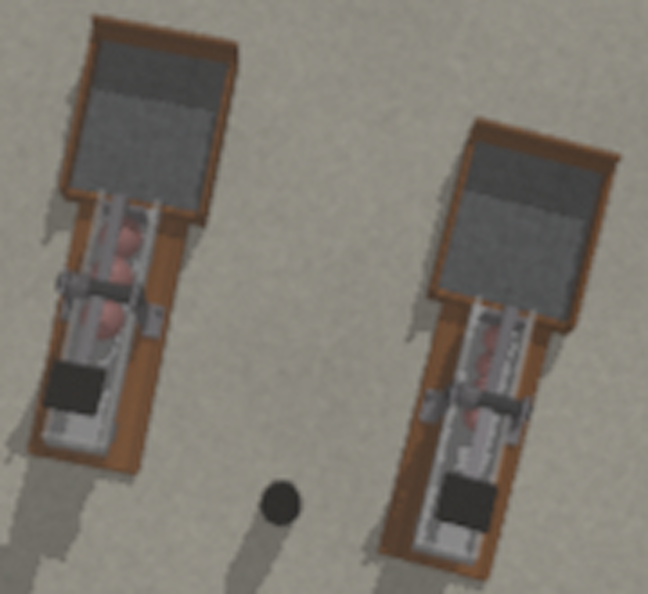

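View pics/c2.png

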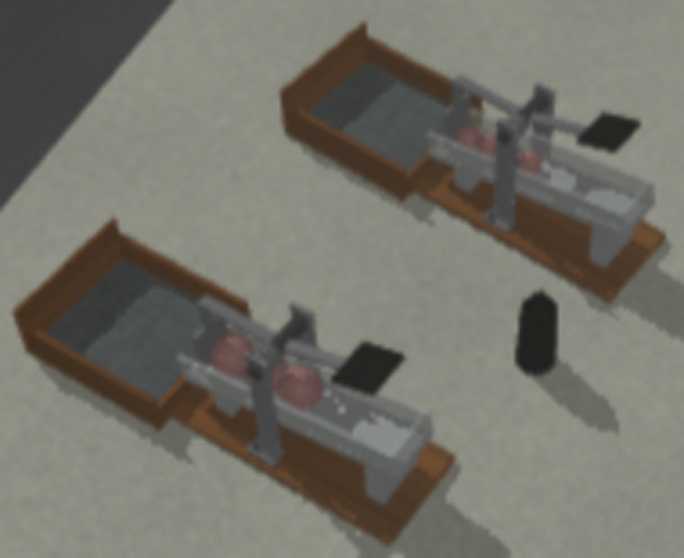

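```bash
cat > h.py <<'E'
import numpy as np
from scipy.optimize import least_squares
K={'top':np.array([[473.2137,0,314.9535],[0,473.2137,204.8446],[0,0,1]]),'side':np.array([[416.1298,0,321.4653],[0,416.1298,203.2184],[0,0,1]])}
T={'top':np.array([[0.0169,-0.9998,0.0043,13.3608],[-0.9944,-0.0173,-0.1039,514.8259],[0.104,-0.0025,-0.9946,1325.9838]]),'side':np.array([[-0.9235,-0.3832,0.0147,481.2209],[-0.3046,0.7096,-0.6353,204.5723],[0.233,-0.5913,-0.7721,1133.5458]])}
def pr(n,p):
    c=K[n]@(T[n]@np.r_[p,1]);return c[:2]/c[2]
def atz(n,uv,z): return least_squares(lambda a:pr(n,[*a,z])-uv,[600,0]).x
def tri(a,b): return least_squares(lambda p:np.r_[pr('top',p)-a,pr('side',p)-b],[600,100,100])
E
python3 - <<'E'
from h import *
t=lambda x,y:np.array([240+x/3.6,85+y/3.6])-.36
s=lambda x,y:np.array([190+x/3.6,130+y/3.6])-.36
r=tri(t(74,387),s(368,367));print(r.x,r.fun, atz('top',t(74,387),146),atz('side',s(368,367),146))
A,B=atz('top',t(95,17),40),atz('top',t(238,43),40);print(A,B,B-A)
C,D=atz('top',t(30,453),12),atz('top',t(136,472),12);print(C,D,D-C)
d=(A+B)/2-(C+D)/2;d/=np.hypot(*d);print('dir',d,np.arctan2(d[1],d[0]),'pad',(C+D)/2+46*d)
print('tower',atz('top',t(281,503),92))
E
```

```text
[534.42779213 166.97533032 139.23729812] [-0.05939123 -0.22931593  0.22346834  0.0452773 ] [532.94641329 166.02734957] [532.70379498 171.34048469]
[847.77251069 169.94337217] [828.29898972  54.2266402 ] [ -19.47352097 -115.71673196]
[496.40034008 215.07033444] [482.60128741 129.78121664] [-13.79905267 -85.2891178 ]
dir [ 0.98534223 -0.17058924] -0.17142763893846966 pad [534.82655639 164.57867071]
tower [454.70601398  14.01667076]
```

Request:
{"api": "apply_moves", "payload": {
  "claw": 0,
  "grip_force": 20,
  "increments": [
    [-1,1,0,0,0,0],
    [-3,3,0,0,0,0.02],
    [-6,6,0,0,0,0.04],
    [-9,9,0,0,0,0.06],
    [-12,12,0,0,0,0.08],
    [-15,15,0,0,0,0.1],
    [-18,18,0,0,0,0.12],
    [-21,21,0,0,0,0.14],
    [-24,24,0,0,0,0.16],
    [-27,27,0,0,0,0.18],
    [-30,30,0,0,0,0.2],
    [-33,33,0,0,0,0.22],
    [-36,36,0,0,0,0.24],
    [-38,39,0,0,0,0.26],
    [-40.5,43,0,0,0,0.3],
    [-43,47,0,0,0,0.34],
    [-45.5,51,0,0,0,0.38],
    [-48,55,0,0,0,0.42],
    [-50.5,59,0,0,0,0.46],
    [-52,61.5,0,0,0,0.46]
  ]
}}

```text
clock: 2.1
position: [515.4, 93.7, 231.2]
orientation: [[-0.985, 0.17, 0.0], [0.17, 0.985, 0.0], [-0.0, 0.0, -1.0]]
wrist_force: [0.4, 0.3, -0.5]
finger_gap: 0.1
gripper_force: 0.0
```

Request:
{"api": "apply_moves", "payload": {
  "increments": [
    [-0.1,2,0,0,0,0],
    [-0.3,4.5,0,0,0,0],
    [-0.5,6.5,0.5,0,0,0],
    [-0.5,7.5,2.5,0,0,0],
    [-0.5,7.5,4.5,0,0,0],
    [-0.5,7.5,5.8,0,0,0],
    [-0.5,7.5,5.8,0,0,0]
  ]
}}

```text
clock: 2.8
position: [532.0, 162.7, 171.2]
orientation: [[-0.985, 0.171, -0.003], [0.171, 0.985, -0.002], [0.003, -0.003, -1.0]]
wrist_force: [0.5, -1.1, 0.4]
finger_gap: 0.1
gripper_force: 0.0
```

Run:
```python
from workcell import read_state, cams
import cv2, numpy as np
from h import *
p=read_state()['position'];print(p,pr('top',p),pr('side',p))
a=cams.camera('top')['pixels'][85:225,210:350,::-1];b=cams.camera('side')['pixels'][170:310,190:330,::-1]
cv2.imwrite('pics/d1.png',cv2.resize(np.hstack([a,b]),None,fx=2.8,fy=2.8,interpolation=cv2.INTER_CUBIC))
```

```text
[531.97404887 162.69358147 171.18482206] [260.3971315  191.25384017] [293.2070823  223.12337968]
```

View pics/d1.png

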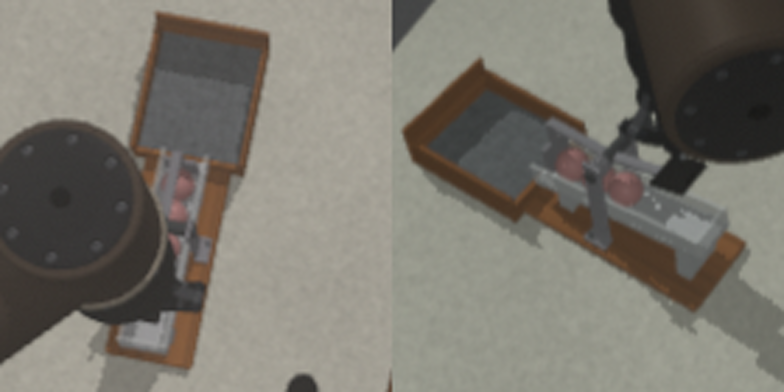

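Request:
{"api": "apply_moves", "payload": {
  "increments": [
    [0,0.1,0.8,0,0,0],
    [0,0.2,1.6,0,0,0],
    [0,0.2,2.4,0,0,0],
    [0,0.2,3.0,0,0,0],
    [0,0.2,3.5,0,0,0],
    [0,0.2,3.5,0,0,0]
  ]
}}

```text
clock: 3.5
position: [533.4, 165.5, 137.6]
orientation: [[-0.985, 0.17, -0.001], [0.17, 0.985, -0.0], [0.001, -0.001, -1.0]]
wrist_force: [-0.2, -0.1, 0.1]
finger_gap: -0.1
gripper_force: 0.0
```

Run:
```python
from workcell import read_state, cams
import cv2, numpy as np
from h import *
b=cams.camera('side')['pixels'][190:270,230:330,::-1]
s=read_state();print(s['position'],s['wrist_force'],pr('side',s['position']))
cv2.imwrite('pics/d2.png',cv2.resize(b,None,fx=7,fy=7,interpolation=cv2.INTER_CUBIC))
```

```text
[533.51071309 165.56100674 137.93053694] [0.83530825 0.35978055 0.06780442] [292.67223323 231.62756048]
```

View pics/d2.png

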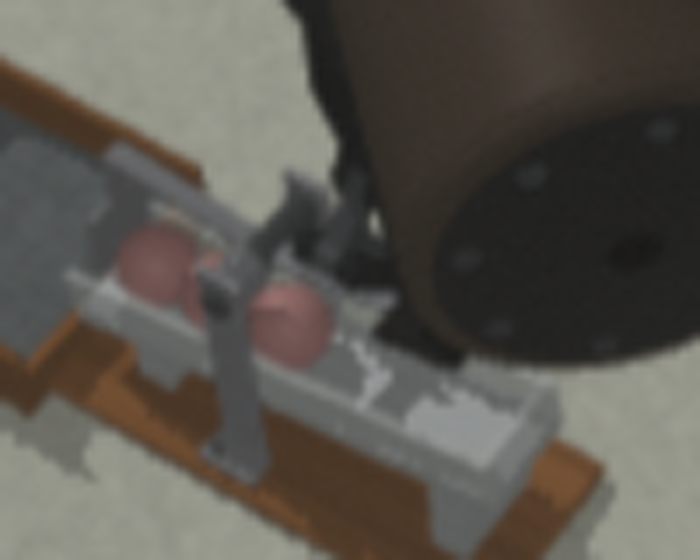

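The pad, at about pixel (291, 238), is lower than at rest (292, 232), so the fingertips are pressing the lever. I'll continue down to the stop.

Request:
{"api": "apply_moves", "payload": {
  "increments": [
    [0,0,0.6,0,0,0],
    [0,0,1.2,0,0,0],
    [0,0,1.8,0,0,0],
    [0,0,2.4,0,0,0],
    [0,0,2.8,0,0,0],
    [0,0,2.8,0,0,0],
    [0,0,2.8,0,0,0]
  ]
}}

```text
clock: 4.25
position: [533.4, 165.6, 110.2]
orientation: [[-0.985, 0.17, -0.0], [0.17, 0.985, -0.0], [0.0, -0.0, -1.0]]
wrist_force: [-4.2, 2.1, 3.1]
finger_gap: 0.2
gripper_force: 2.1
```

Run:
```python
from workcell import read_state, cams
import cv2, numpy as np
b=cams.camera('side')['pixels'][180:270,190:310,::-1]
s=read_state();print(s['position'],s['wrist_force'],s['ft_torque'])
cv2.imwrite('pics/d3.png',cv2.resize(b,None,fx=6,fy=6,interpolation=cv2.INTER_CUBIC))
```

```text
[533.40379627 165.60341367 110.30954661] [-4.11313579  1.92993118  3.14284392] [0.61383053 1.33845999 0.03573376]
```

View pics/d3.png

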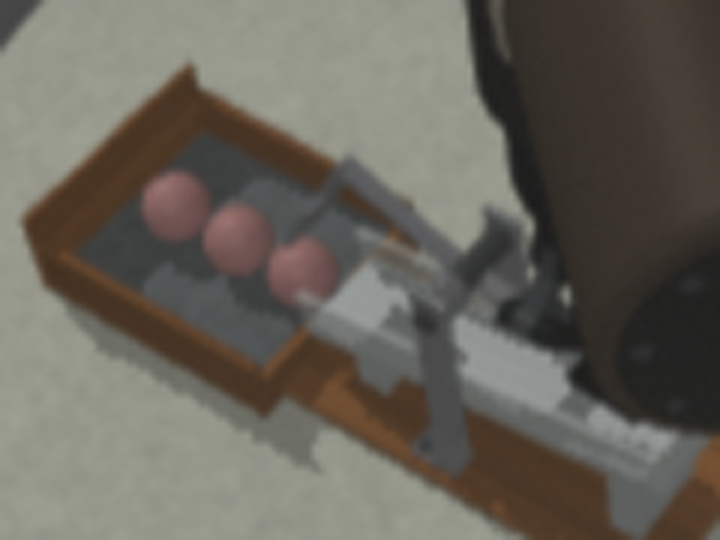

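All three spheres are through or passing into the tray. I'll press the last few mm to the stop and hold.

Request:
{"api": "apply_moves", "payload": {
  "increments": [
    [0,0,0.2,0,0,0],
    [0,0,0.4,0,0,0],
    [0,0,0.4,0,0,0],
    [0,0,0.4,0,0,0],
    [0,0,0.4,0,0,0]
  ]
}}

```text
clock: 4.8
position: [533.8, 165.6, 106.6]
orientation: [[-0.985, 0.17, 0.0], [0.17, 0.985, 0.0], [-0.0, 0.0, -1.0]]
wrist_force: [-4.0, 1.1, 5.4]
finger_gap: -0.4
gripper_force: 3.3
```

Request:
{"api": "apply_moves", "payload": {
  "increments": [
    [0,0,0.1,0,0,0],
    [0,0,0.2,0,0,0],
    [0,0,0.2,0,0,0],
    [0,0,0.2,0,0,0]
  ]
}}

```text
clock: 5.2
position: [533.8, 165.6, 105.8]
orientation: [[-0.985, 0.17, 0.001], [0.17, 0.985, 0.0], [-0.001, 0.0, -1.0]]
wrist_force: [-7.8, 0.4, 17.3]
finger_gap: 0.4
gripper_force: 9.1
```

Force jumped to 17 N, so the lever is at the stop. I'll hold briefly, then look.

Request:
{"api": "apply_moves", "payload": {
  "increments": [
    [0,0,0,0,0,0],
    [0,0,0,0,0,0],
    [0,0,0,0,0,0],
    [0,0,0,0,0,0],
    [0,0,0,0,0,0],
    [0,0,0,0,0,0],
    [0,0,0,0,0,0],
    [0,0,0,0,0,0]
  ]
}}

```text
clock: 6.0
position: [533.9, 165.6, 105.9]
orientation: [[-0.985, 0.17, 0.001], [0.17, 0.985, 0.0], [-0.001, 0.0, -1.0]]
wrist_force: [-9.0, 0.4, 16.6]
finger_gap: -0.0
gripper_force: 9.1
```

Run:
```python
from workcell import read_state, cams
import cv2, numpy as np
b=cams.camera('side')['pixels'][180:270,190:310,::-1]
s=read_state();print(s['position'],s['wrist_force'])
cv2.imwrite('pics/d4.png',cv2.resize(b,None,fx=6,fy=6,interpolation=cv2.INTER_CUBIC))
```

```text
[533.86411852 165.61562843 105.85495031] [-7.81684678  0.35512206 17.10485357]
```

View pics/d4.png

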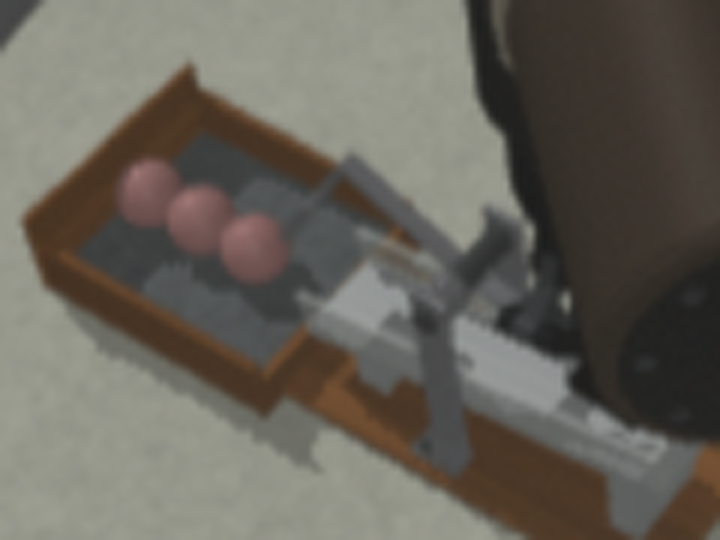

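All three spheres lie in the tray, at crop pixels (150,190), (200,218) and (253,247), clear of the gate. Now I'll raise the arm gently.

Request:
{"api": "apply_moves", "payload": {
  "increments": [
    [0,0,-0.6,0,0,0],
    [0,0,-1.4,0,0,0],
    [0,0,-2.2,0,0,0],
    [0,0,-3,0,0,0],
    [0,0,-3.8,0,0,0],
    [0,0,-4.6,0,0,0],
    [0,0,-5.8,0,0,0],
    [0,0,-8,0,0,0],
    [0,0,-11,0,0,0],
    [0,0,-13,0,0,0],
    [0,0,-13,0,0,0],
    [0,0,-13,0,0,0],
    [0,0,-13,0,0,0],
    [0,0,-13,0,0,0]
  ]
}}

```text
clock: 7.45
position: [533.1, 165.4, 233.4]
orientation: [[-0.985, 0.17, -0.002], [0.17, 0.985, -0.001], [0.001, -0.001, -1.0]]
wrist_force: [0.5, -1.1, -0.0]
finger_gap: 0.1
gripper_force: 0.0
```

Run:
```python
from workcell import read_state, cams
import cv2, numpy as np
b=cams.camera('side')['pixels'][130:290,190:390,::-1]
s=read_state();print(s['position'],s['wrist_force'])
cv2.imwrite('pics/d5.png',cv2.resize(b,None,fx=3.7,fy=3.7,interpolation=cv2.INTER_CUBIC))
```

```text
[533.15915649 165.38117842 233.42392911] [ 0.35209542 -0.21604936  0.86955216]
```

View pics/d5.png

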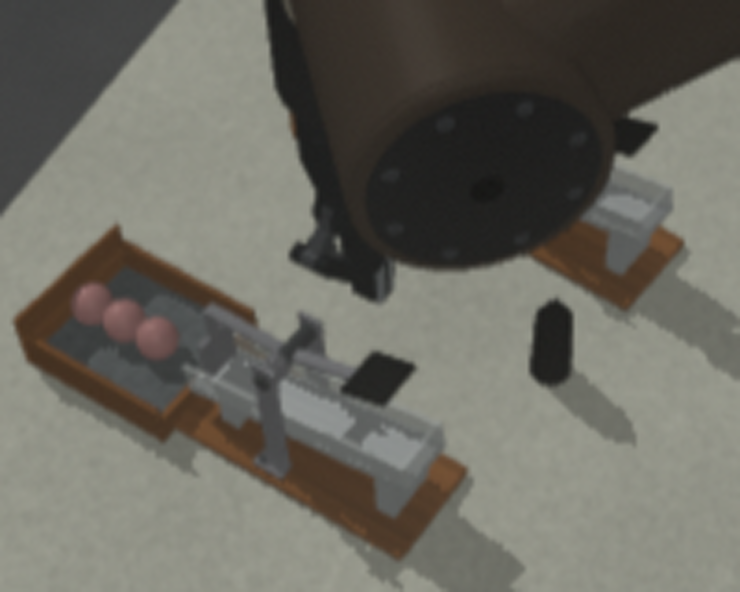

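The lever is back up with its pad at crop pixel (378,377), and the gate is shut. The three spheres are in the tray at about (92–157, 303–338), the arm is clear, and the tower is still standing.

```bash
python3 -c "
from workcell import sign_off; print(sign_off())"
```

```text
the job is handed in; nothing more can be done
None
```

All three large spheres are in the large dispenser's catch tray, its lever is back up with the gate shut, and the job is handed in at about 7.5 s; I moved nothing else, though the last picture shows only the rear of the small dispenser.

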